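# Park the grill basket and lock it with the toggle clamp

## Robot

A 7-joint arm with a two-finger parallel gripper is mounted at the origin on the work surface. World frame = base frame: x ahead of the robot, y to its left, z up, the work surface at z = 0. Lengths are in m, angles in rad, forces in N, time in s.
With the tool pointing down it reaches from about 0.4 to 0.85 m from the base axis. Payload 10.4 kg.
Tool frame: the origin (TCP) lies between the finger pads; the fingertips stand tip_extent ahead of it and the grasp point (between the pads) lies 2 mm behind it (tip_extent is the distance from the TCP to the fingertips, in m); z points along the fingers, y is the direction in which the jaws open and shut (so a half turn about z gives the same grasp; the last joint's range is limited). The gripper opens to 87 mm and grips with 3 to 60 N. Pads are 19 mm wide; open, the fingers measure 117 mm over their backs; the gripper's body (75 mm by 190 mm) begins 51 mm behind the grasp point.
Start: joints at [1.253, 0.332, -0.065, 1.46, 0.022, 1.35, -0.088], TCP at [0.182, -0.598, 0.24] pointing down, gripper open.
Joint ranges: [-2.6, 2.6], [-0.5, 2.12], [-1.47, 1.34], [0.16, 2.42], [-1.27, 4.41], [0.06, 2.06], [-2.6, 2.6]. Speed limits (rad/s): [2.22, 2.22, 2.79, 2.79, 3.14, 3.14, 3.14].

## Interface

Orientations are given as a unit quaternion [x, y, z, w].
In Python, from bench import read_state, camera, camera_params, close_job, tip_extent gives the robot as it stands. The module is installed in compiled form; this text tells all that it offers.
- The arm moves only by the tool send_rows, never from a script. Its argument "steps" is a list of rows, each a list of 7 numbers: the turn, a rotation vector about the tool's x, y, z in degrees, then the shift along the tool's x, y, z in m, then the gripper's target within -1 to 1 (shut at 1, half-way at 0, fully open at -1). In form: [[ax, ay, az, x, y, z, jaw], ...]. A call has exactly 10 rows; each row shifts and turns the pose as measured when the row begins, along the tool's axes as they then stand; what a row does not reach is not made up. A row lasts 1/10 s, in which the tool goes at most 50 mm and 8.59 degrees, less where a joint would pass 70% of its speed; a pose out of reach is approached as far as the arm can. A call with a gripper value outside its range is refused whole. The fingers move at their own pace and stop on an object; "force" is the grip in N (left out, the last holds). Time passes only in rows, so rows that do not move let the fingers close, or fill a call up. It gives the time, the measured TCP pose, the force and the opening at its end, in the units of the state.
- read_state(): the state, without advancing time (a new reading comes with each control period).
- camera(name): name is "scene" or "top"; returns (picture, depth): 384x512x3 uint8, blue, green, red; 384x512 float32, m along the optical axis (not along the pixel's ray), 0 where there is no reading.
- camera_params(name): a dict with "camera_matrix" (3x3 intrinsics, pixels), "world_from_camera" (4x4, takes a point from camera to world coordinates). Camera axes: x right, y down, z forward; pixel columns grow to the right and rows downward; lengths in m; the calibration is good to about 2 mm. A picture is of the moment at which its call begins. camera_params takes no time and is no camera call.
- close_job(): hands the job in, once; it reports no verdict.
The state is a dict: "time": time; "joint_positions": joint angles; "joint_vel": joint speeds; "joint_torque": joint torques, N m; "ee_pos": TCP position; "eef_rot": TCP orientation; "ft_force": force on the tool from outside, world axes, zero at the start; "torque": the same for the moment, N m; "width": finger opening in m.
Only numpy, scipy, OpenCV 4.12 (cv2) and the standard library are available. Lean on these libraries where they do the work, as an engineer would, in place of code of your own. Each camera call takes 0.05 s, during which the arm holds its last target.

## Task

Lock the small wire grill basket onto its wooden parking board: push it along between the two side battens until its far wall rests against the back stop, and then push the toggle clamp's upright rubber-covered handle over towards the basket, past its middle, so that it snaps across and its rubber foot presses down on the basket's rim. Only push with the fingers: do not lift or carry the basket, and do not shift any of the other things standing about. Finish with the robot clear of everything.

Things in the scene. Friction and masses are not known exactly. Their poses are not given: they have to be found in the camera images.
- dock: Fixed wooden board, 12 mm thick, x -140 to 110, y -75 to 145 mm. x axis: along the channel to the back stop; y: towards the clamp; z up. Origin on the slab, on the channel's middle line. Battens at y = +-65 mm (12 wide, tops 27 mm above the slab, x -115 to 85) leave a channel 118 mm wide. Back stop: near face at x = 85 mm, top 40 mm up. Basket home = its centre at x = 20 mm.
- basket_center (a point): Centre, half-way up, of the loose open steel wire grill basket: 130 mm along the channel, 110 across, 45 high, 0.25 to 0.5 kg, walls 4 mm of upright wires 10 mm apart. It stands on the board between the battens (underside 12, rim 57 mm above the slab), 50 to 80 mm short of the back stop. Near wall 65 mm before this point. A push of 1 to 5 N slides it (more as it starts).
- clamp: Steel base of the toggle clamp, fixed on the board beside the channel on the dock's +y side, same axes as the dock. 44 by 46 mm footprint, cheeks 65 mm high; origin under its centre, 12 mm above the slab. Carries the lever.
- pivot (a point): Pivot of the clamp's lever, 55 mm above the clamp's underside (67 mm above the slab); its axis is the dock's x axis.
- handle_tip (a point): End of the lever's handle, 100 mm from the pivot on its middle line; moves with the lever. Round bar, outer 60 mm a rubber sleeve 16 mm across, rounded 8 mm beyond this point. From the same pivot a short arm (47 mm) with a rubber foot (10 mm long, 14 wide) stands out on the basket's side.
- lever (a joint): Clamp lever angle, rad. 0 = open (start): handle leans 0.6 rad away from the basket (dock +y), foot up. Grows as the handle is pushed towards the basket (dock -y); 0.6 = upright, dead centre. Beyond it a spring snaps it on by itself to about 1.35, foot pressing the basket's rim with about 8 N (hard limit 1.47); short of it it springs back to 0. 5 to 12 N sideways flips it.
- rack: Light wooden plate rack with slots, about 140 by 120 mm, fixed; bystander.
- plate_a: White melamine plate, 180 mm across, 8 mm thick, on edge in the rack; bystander, origin at its centre.
- plate_b: Second such plate in the rack; bystander, origin at its centre.
- sauce: Empty sauce dispenser, 58 mm across, 165 mm high with a pointed nozzle, standing on the slab to the right of the board (dock's -y); light; bystander, origin under it.
- tray: Upturned aluminium tray, 110 by 150 mm, 30 mm high; bystander, origin under its centre.
- mug: Steel mug, 76 mm across, 80 mm high; bystander, origin under it.
- shaker: Glass spice jar with steel cap, 40 mm across, 75 mm high, on the slab beyond the board's clamp side, nearer the robot than the clamp; bystander, origin under it.
- tin: Tin can, 68 mm across, 95 mm high; bystander, origin under it.
Mind the look-alikes: they are no part of the job. Leave any pink or yellow look-alike of the part that bears basket_center alone.

How it is judged:
On the way, in this order (a step that is already met when the one before it is completed fails the run):
1. the basket is home against the back stop (within 5 mm) with the clamp still open (x of basket_center in the frame of dock above 0.015 m and value of joint lever below 0.4 rad), for 0.2 s.
2. the clamp lever has snapped past its dead centre to the locked side (value of joint lever above 1.25 rad), for 0.2 s.
At the end, for the whole second after the job is handed in: The basket stands flat on the board with its far wall within 5 mm of the back stop, and the clamp lever rests on its locked side (beyond 1.25 rad) with the foot pressing on the basket by more than 2 N (x of basket_center in the frame of dock above 0.015 m and angle between basket_center's own z axis and vertical below 0.06 rad and value of joint lever above 1.25 rad and contact force between clamp and basket above 2 N); the robot touches nothing.
It fails at once if the basket is lifted (more than 15 mm) or tipped (height (world z) of basket_center above 0.0495 m or angle between basket_center's own z axis and vertical above 0.25 rad).
It fails at once if another thing is shifted by more than 20 mm (distance of any of plate_a, plate_b, sauce, tray, mug, shaker, tin from where it was at the start of the episode above 0.02 m).
It fails at once if another thing is tipped over (angle between any of sauce, mug, shaker, tin's own z axis and vertical above 0.5 rad).
It also fails if it takes over 46 s, if anything falls off the work surface, if the arm or the gripper's body presses on something with over 40 N, if the wrist force passes 120 N, or if a joint passes its speed limit or range.

## Working session

There is one attempt and no reset: what is moved stays moved. The work goes in short steps, Python scripts to look and compute and a tool call to move; the robot and the scene stay as the last step left them, time stands still between calls to the robot, and variables do not carry over. Pictures are saved under pics/ and viewed, and the job is handed in when it is done.

Besides the shell and the picture viewer there is one more tool, called after "Call:" as name([rows], argument=value, ...), one row to a line, values as JSON. send_rows: Moves the arm, as the interface text tells. Its arguments: {"type":"object","properties":{"steps":{"type":"array"},"force":{"type":"number"}},"required":["steps"]}

```bash
mkdir -p pics
python3 - <<'E'
from bench import *
import cv2,numpy as np
print(read_state(),tip_extent)
for n in("scene","top"):
    im,d=camera(n);cv2.imwrite(f"pics/{n}0.png",im);np.save(f"{n}0.npy",d)
    p=camera_params(n);print(n,p)
E
```

```text
{'time': 0.0, 'joint_positions': array([ 1.25337827,  0.33284247, -0.06468629,  1.46092786,  0.0215882 ,
        1.34990407, -0.088514  ]), 'joint_vel': array([-0.00151081, -0.00041128, -0.00048475,  0.00027869,  0.00072402,
        0.00023174, -0.00063514]), 'joint_torque': array([ 2.71438248e-04, -6.23260117e+01,  2.47428456e-02, -3.89892161e+01,
       -6.14063255e-02,  3.99382459e-02,  1.76983694e-04]), 'ee_pos': array([ 0.18149061, -0.59769336,  0.23877867]), 'eef_rot': array([ 9.89155361e-01,  1.46871344e-01, -1.30382000e-04, -6.81062697e-04]), 'ft_force': array([-0.24052286, -0.0663177 ,  0.62837782]), 'torque': array([-0.03210992,  0.03002324,  0.05346207]), 'width': 0.0869211661803225} 0.017
scene {'camera_matrix': array([[371.01064785,   0.        , 255.92998587],
       [  0.        , 371.01064785, 192.04130794],
       [  0.        ,   0.        ,   1.        ]]), 'world_from_camera': array([[ 0.76471413,  0.35432361, -0.53820728,  1.11975455],
       [ 0.6439911 , -0.4488787 ,  0.61950252, -0.65496352],
       [-0.02208542, -0.82034303, -0.57144514,  0.75555181],
       [ 0.        ,  0.        ,  0.        ,  1.        ]])}
top {'camera_matrix': array([[457.31743897,   0.        , 260.14986229],
       [  0.        , 457.31743897, 187.47943322],
       [  0.        ,   0.        ,   1.        ]]), 'world_from_camera': array([[-0.00858004, -0.99092816,  0.13411847,  0.33760285],
       [-0.99987091,  0.00667966, -0.01461303,  0.03734642],
       [ 0.01358459, -0.13422654, -0.99085756,  1.48667521],
       [ 0.        ,  0.        ,  0.        ,  1.        ]])}
```

View pics/scene0.png

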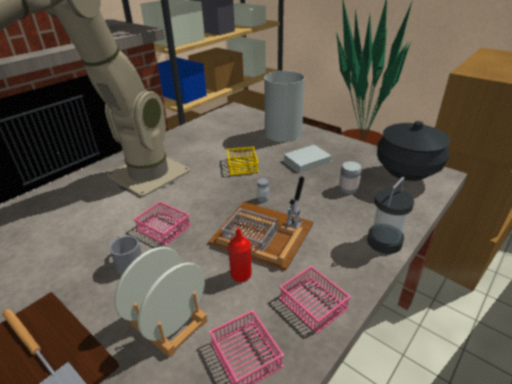

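View pics/top0.png

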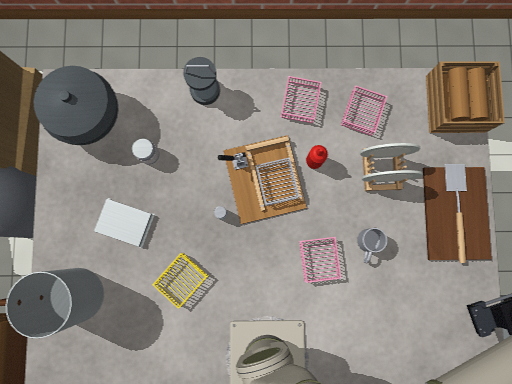

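Run:
```python
import cv2
im=cv2.imread("pics/top0.png");c=im[125:235,205:340]
cv2.imwrite("pics/top0c.png",cv2.resize(c,(810*98//100,660*98//100*0+598),interpolation=cv2.INTER_CUBIC)[:, :800])
im=cv2.imread("pics/scene0.png");c=im[165:285,190:350]
cv2.imwrite("pics/scene0c.png",cv2.resize(c,(800,600),interpolation=cv2.INTER_CUBIC))
```

```text
(no output)
```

View pics/top0c.png

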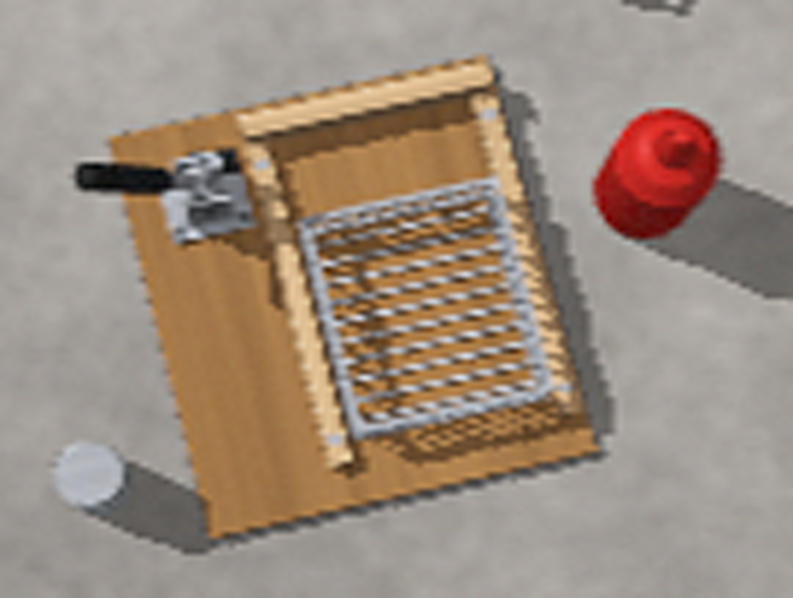

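View pics/scene0c.png

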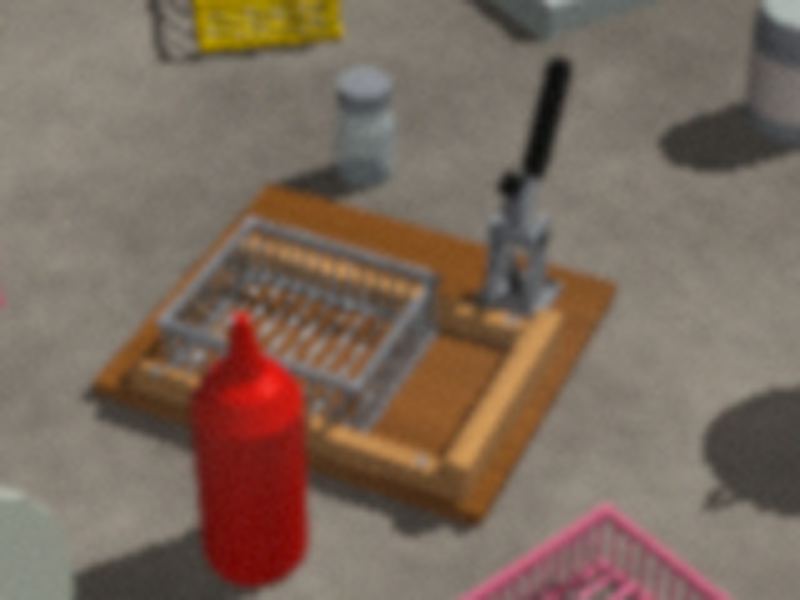

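```bash
cat > h.py <<'E'
import numpy as np,cv2
from bench import *
def ray(n,u,v,z):
    p=camera_params(n);K=p["camera_matrix"];T=p["world_from_camera"]
    d=T[:3,:3]@np.linalg.solve(K,[u,v,1]);o=T[:3,3]
    return o+d*(z-o[2])/d[2]
def proj(n,P):
    p=camera_params(n);K=p["camera_matrix"];T=np.linalg.inv(p["world_from_camera"])
    c=T[:3,:3]@np.asarray(P)+T[:3,3];q=K@c;return q[:2]/q[2]
E
cat > fit.py <<'E'
from h import *
from scipy.optimize import least_squares
s=lambda x,y:(205+x/5.875,125+y/5.436)
W=lambda x,y,z:ray("top",*s(x,y),z)[:2]
D=np.array([[.110,.145],[-.140,.145],[-.140,-.075]])
P=np.array([W(110,138,.012),W(210,535,.012),W(603,450,.012)])
R=lambda a:np.array([[np.cos(a),-np.sin(a)],[np.sin(a),np.cos(a)]])
r=least_squares(lambda q:((R(q[2])@D.T).T+q[:2]-P).ravel(),[.6,0,0])
print(r.x,r.fun)
o=r.x[:2];a=r.x[2]
inv=lambda p:R(a).T@(p-o)
for n,x,y,z in[("bfl",300,225,.057),("bfr",498,180,.057),("bnl",350,435,.057),("bnr",550,393,.057),("stopL",245,135,.04),("stopR",492,80,.04),("tip",82,174,.15),("clampbase",212,205,.02),("sauce",650,190,.05),("shaker",90,473,.075),("battenLnear",340,465,.027)]:
    w=W(x,y,z);print(n,w,inv(w)*1000)
np.save("dock.npy",r.x)
E
python3 fit.py
```

```text
[ 0.58878344 -0.0316256   0.23024219] [ 0.00174327  0.00037048 -0.00153205 -0.00145648 -0.00021122  0.001086  ]
bfl [0.59876057 0.02865414] [23.4704845  56.41210638]
bfr [ 0.62488408 -0.07890022] [ 24.35928901 -54.26575041]
bnl [0.475454   0.00284805] [-102.47145895   59.42721801]
bnr [ 0.49910288 -0.10463298] [-103.97525353  -50.61450439]
stopL [0.65630717 0.05836159] [86.27812957 72.2027133 ]
stopR [ 0.68901178 -0.0780181 ] [ 86.99604509 -68.04170163]
tip [0.61076827 0.13932234] [ 60.41727503 161.41959028]
clampbase [0.61799179 0.07714917] [53.26142908 99.23859547]
sauce [ 0.61981032 -0.16228848] [   0.38910583 -134.29558558]
shaker [0.45303389 0.14023747] [-92.94583008 198.3076537 ]
battenLnear [0.46065964 0.00774663] [-115.75749141   67.57279495]
```

```bash
cat >> h.py <<'E'
from scipy.spatial.transform import Rotation as Ro
o=np.array([.5888,-.0316]);yaw=.2302
def d2w(x,y,z): # dock mm->world m
    c,s=np.cos(yaw),np.sin(yaw);return np.array([o[0]+(c*x-s*y)/1e3,o[1]+(s*x+c*y)/1e3,z/1e3])
def w2d(p):
    c,s=np.cos(yaw),np.sin(yaw);v=(np.asarray(p)[:2]-o)*1e3;return np.array([c*v[0]+s*v[1],-s*v[0]+c*v[1],p[2]*1e3])
def rep(*tg):
    st=read_state();R=Ro.from_quat(st["eef_rot"])
    want=Ro.from_euler("z",yaw)*Ro.from_quat([1,0,0,0])
    print("t",st["time"],"dock",w2d(st["ee_pos"]).round(1),"F",st["ft_force"].round(1),"w",round(st["width"],4),"rotneed",np.degrees((R.inv()*want).as_rotvec()).round(2))
    if tg: print("tool shift",R.inv().apply(d2w(*tg)-st["ee_pos"]).round(4))
E
python3 - <<'E'
from h import *
rep(-150,8,300)
for nm,u,v,z in[("plates",390,148,.19),("plate2",392,177,.19),("mug",372,240,.08)]: print(nm,ray("top",u,v,z),w2d(ray("top",u,v,z)))
print(d2w(-150,8,0))
# handle/pivot, scene
for nm,x,y,z in[("tip",558,65,.155),("cheektopmid",517,222,.077),("pivotbar",530,195,.077),("battenRfar",425,462,.027),("bfar",435,270,.057),("bnear",250,218,.057),("brf",362,388,.057)]:
    print(nm,w2d(ray("scene",190+x/5,165+y/5,z)))
E
```

```text
t 0.1 dock [-525.7 -458.3  238.8] F [ 0.3 -0.  -0.7] w 0.087 rotneed [-0.07  0.    3.7 ]
tool shift [ 0.405  -0.4411 -0.0606]
plates [ 0.62637636 -0.36025433  0.19      ] [ -38.40467395 -328.55856903  190.        ]
plate2 [ 0.54102935 -0.36204335  0.19      ] [-121.90850557 -310.82657836  190.        ]
mug [ 0.3631528  -0.32505955  0.08      ] [-286.65413121 -234.23188762   80.        ]
[ 0.4409315  -0.05803687  0.        ]
tip [ 62.78399236 157.9330674  155.        ]
cheektopmid [ 62.88327154 100.56867943  77.        ]
pivotbar [ 59.83245228 128.94279717  77.        ]
battenRfar [ 75.91069579 -59.56503729  27.        ]
bfar [27.37180325 60.76942316 57.        ]
bnear [-97.16406772  58.2881182   57.        ]
brf [ 33.36162012 -50.29969721  57.        ]
```

Call:
send_rows([
  [0,0,0.4,0.01,-0.011,-0.01,1],
  [0,0,0.4,0.025,-0.027,-0.015,1],
  [0,0,0.4,0.027,-0.03,-0.015,1],
  [0,0,0.4,0.027,-0.03,-0.01,1],
  [0,0,0.4,0.027,-0.03,-0.01,1],
  [0,0,0.4,0.027,-0.03,0,1],
  [0,0,0.4,0.027,-0.03,0,1],
  [0,0,0.4,0.027,-0.03,0,1],
  [0,0,0.3,0.027,-0.03,0,1],
  [0,0,0,0.027,-0.03,0,1],
], force=20)

```text
time: 1.1
ee_pos: [0.3571, -0.2476, 0.304]
eef_rot: [0.994, 0.112, -0.001, 0.0]
ft_force: [1.1, -0.6, 0.2]
width: 0.015
```

```bash
python3 -c "
from h import *
rep(-150,8,200)"
```

```text
t 1.1 dock [-274.8 -157.4  304. ] F [ 1.1 -0.6  0.2] w 0.015 rotneed [ 0.04  0.13 -0.37]
tool shift [ 0.124  -0.1663  0.1036]
```

Call:
send_rows([
  [0,0,-0.3,0.023,-0.031,0,1],
  [0,0,0,0.023,-0.031,0,1],
  [0,0,0,0.023,-0.031,0,1],
  [0,0,0,0.023,-0.031,0.01,1],
  [0,0,0,0.02,-0.027,0.02,1],
  [0,0,0,0.01,-0.013,0.03,1],
  [0,0,0,0,0,0.03,1],
  [0,0,0,0,0,0.015,1],
  [0,0,0,0,0,0,1],
  [0,0,0,0,0,0,1],
])

```text
time: 2.1
ee_pos: [0.4392, -0.0375, 0.2003]
eef_rot: [0.993, 0.122, 0.001, 0.006]
ft_force: [-0.1, 0.5, 0.1]
width: 0.0005
```

```bash
python3 -c "
from h import *
rep(-145,8,48)
im,d=camera('scene');cv2.imwrite('pics/s1.png',cv2.resize(im[100:300,120:400],(800,571)))
im,d=camera('top');cv2.imwrite('pics/t1.png',cv2.resize(im[100:280,180:380],(660,594)))"
```

```text
t 2.1 dock [-147.    28.4  200.3] F [-0.1  0.5  0.1] w 0.0005 rotneed [ 0.7  -0.02  0.79]
tool shift [0.0017 0.0186 0.1525]
```

View pics/s1.png

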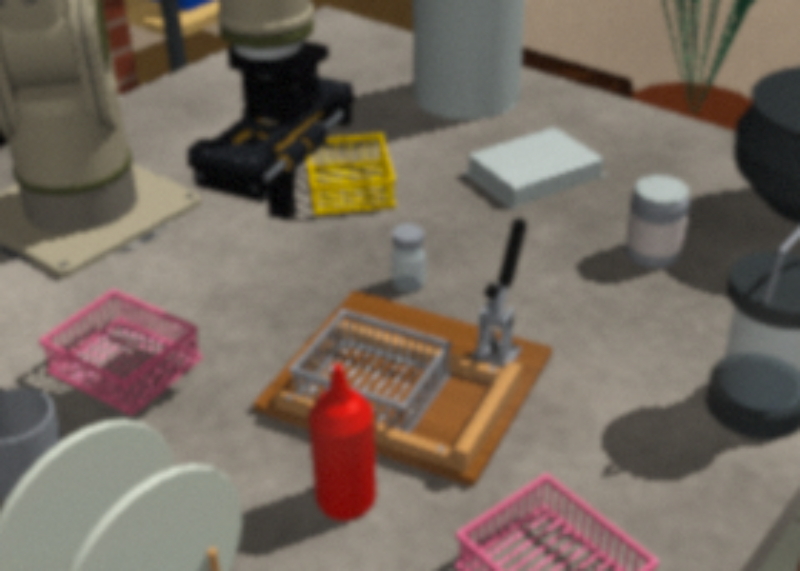

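View pics/t1.png

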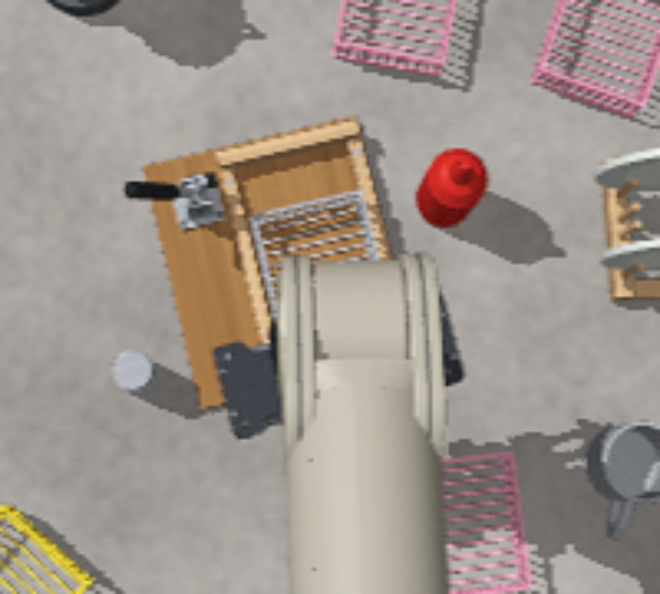

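Call:
send_rows([
  [0.3,0,0.4,0,0.008,0.02,1],
  [0.3,0,0.4,0,0.008,0.03,1],
  [0,0,0,0,0.003,0.03,1],
  [0,0,0,0,0,0.03,1],
  [0,0,0,0,0,0.025,1],
  [0,0,0,0,0,0.015,1],
  [0,0,0,0,0,0.005,1],
  [0,0,0,0,0,0,1],
  [0,0,0,0,0,0,1],
  [0,0,0,0,0,0,1],
])

```text
time: 3.2
ee_pos: [0.4534, -0.0622, 0.0518]
eef_rot: [0.994, 0.11, 0.009, 0.006]
ft_force: [0.9, 0.3, -0.8]
width: 0.0004
```

```bash
python3 -c "
from h import *
rep(-114,8,44)"
```

```text
t 3.2 dock [-138.8    1.1   51.8] F [ 0.9  0.3 -0.8] w 0.0004 rotneed [ 0.75 -0.99 -0.52]
tool shift [ 0.0246 -0.0072  0.0082]
```

Call:
send_rows([
  [0.3,-0.4,-0.3,0,-0.003,0.004,1],
  [0.3,-0.4,-0.2,0.003,-0.002,0.004,1],
  [0,0,0,0.003,0,0,1],
  [0,0,0,0.003,0,0,1],
  [0,0,0,0.003,0,0,1],
  [0,0,0,0.003,0,0,1],
  [0,0,0,0.002,0,0,1],
  [0,0,0,0.002,0,0,1],
  [0,0,0,0.002,0,0,1],
  [0,0,0,0,0,0,1],
])

```text
time: 4.2
ee_pos: [0.4762, -0.0519, 0.045]
eef_rot: [0.993, 0.115, 0.003, 0.001]
ft_force: [0.1, 0.3, 0.3]
width: 0.0003
```

```bash
python3 -c "
from h import *
rep(-56,6,44)"
```

```text
t 4.2 dock [-114.2    5.9   45. ] F [0.1 0.3 0.3] w 0.0003 rotneed [ 0.2  -0.28  0.02]
tool shift [ 0.0582 -0.0001  0.0013]
```

Call:
send_rows([
  [0,0,0,0.004,0,0,1],
  [0,0,0,0.004,0,0,1],
  [0,0,0,0.004,0,0,1],
  [0,0,0,0.004,0,0,1],
  [0,0,0,0.004,0,0,1],
  [0,0,0,0.004,0,0,1],
  [0,0,0,0.004,0,0,1],
  [0,0,0,0.004,0,0,1],
  [0,0,0,0.004,0,0,1],
  [0,0,0,0.004,0,0,1],
])

```text
time: 5.2
ee_pos: [0.5157, -0.0431, 0.0444]
eef_rot: [0.993, 0.114, -0.0, 0.002]
ft_force: [-4.4, -0.8, 4.1]
width: 0.0003
```

```bash
python3 -c "
from h import *
rep(-56,6,44)
im,d=camera('scene');cv2.imwrite('pics/s2.png',cv2.resize(im[165:285,190:350],(800,600)))"
```

```text
t 5.2 dock [-73.8   5.5  44.4] F [-4.4 -0.8  4.1] w 0.0003 rotneed [ 0.21  0.07 -0.05]
tool shift [ 0.0178 -0.0006  0.0004]
```

View pics/s2.png

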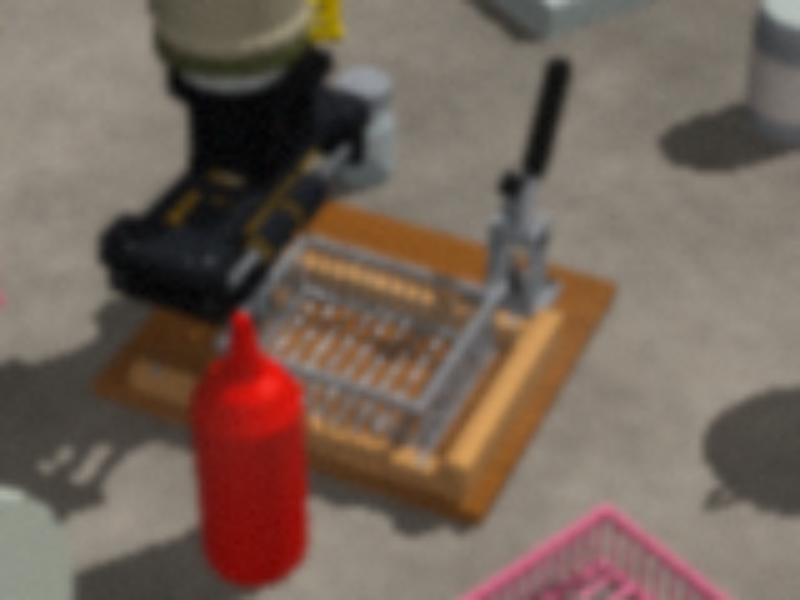

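Call:
send_rows([
  [0,0,0,0.002,0,0,1],
  [0,0,0,0.002,0,0,1],
  [0,0,0,0.002,0,0,1],
  [0,0,0,0.002,0,0,1],
  [0,0,0,0.002,0,0,1],
  [0,0,0,0.002,0,0,1],
  [0,0,0,0.002,0,0,1],
  [0,0,0,0.002,0,0,1],
  [0,0,0,0.002,0,0,1],
  [0,0,0,0,0,0,1],
])

```text
time: 6.25
ee_pos: [0.5335, -0.039, 0.044]
eef_rot: [0.993, 0.114, -0.002, 0.002]
ft_force: [-1.2, -0.3, 0.9]
width: 0.0007
```

```bash
python3 -c "
from h import *
rep(-56,6,44)
im,d=camera('scene');cv2.imwrite('pics/s3.png',cv2.resize(im[165:285,190:350],(800,600)))"
```

```text
t 6.25 dock [-55.5   5.5  44. ] F [-1.2 -0.3  0.9] w 0.0007 rotneed [ 0.2   0.28 -0.07]
tool shift [-0.0005 -0.0005  0.    ]
```

View pics/s3.png

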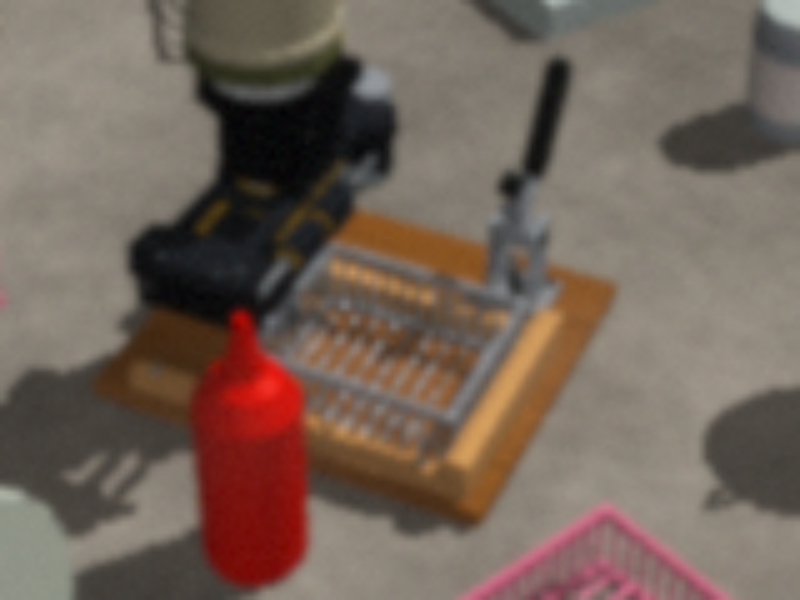

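Call:
send_rows([
  [0,0,0,0.002,0,0,1],
  [0,0,0,0.002,0,0,1],
  [0,0,0,0.002,0,0,1],
  [0,0,0,0.0015,0,0,1],
  [0,0,0,0.0015,0,0,1],
  [0,0,0,0.0015,0,0,1],
  [0,0,0,0.0015,0,0,1],
  [0,0,0,0.0015,0,0,1],
  [0,0,0,0.0015,0,0,1],
  [0,0,0,0.0015,0,0,1],
])

```text
time: 7.3
ee_pos: [0.5333, -0.0394, 0.0411]
eef_rot: [0.993, 0.113, -0.022, 0.005]
ft_force: [-13.2, -1.9, 9.2]
width: 0.0003
```

```bash
python3 -c "
from h import *
rep(-56,6,44)
im,d=camera('scene');cv2.imwrite('pics/s4.png',cv2.resize(im[165:285,190:350],(800,600),interpolation=cv2.INTER_CUBIC))"
```

```text
t 7.3 dock [-55.8   5.1  41.1] F [-13.2  -1.9   9.2] w 0.0003 rotneed [ 0.23  2.54 -0.24]
tool shift [-0.0003 -0.0009 -0.0029]
```

View pics/s4.png

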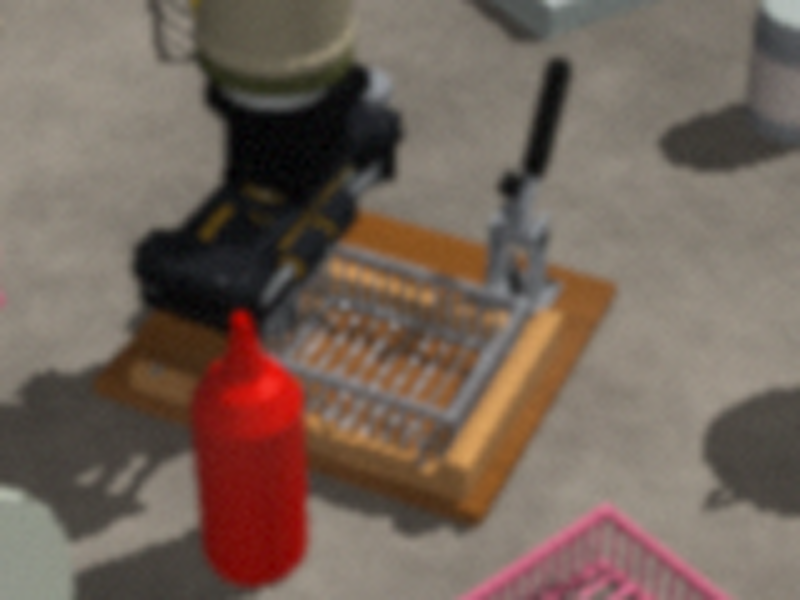

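Call:
send_rows([
  [0,0,0,-0.003,0,0,1],
  [0,0.5,0,-0.006,0,0,1],
  [0,0.5,0,-0.01,0,0,1],
  [0,0.5,0,-0.012,0,0,1],
  [0,0.5,0,-0.012,0,-0.005,1],
  [0,0,0,0,0,-0.03,1],
  [0,0,0,0,0,-0.04,1],
  [0,0,0,0,0,-0.04,1],
  [0,0,0,0,0,-0.04,1],
  [0,0,0,0,0,-0.04,1],
])

```text
time: 8.35
ee_pos: [0.4891, -0.047, 0.2395]
eef_rot: [0.993, 0.114, 0.0, 0.001]
ft_force: [0.4, -0.5, -0.2]
width: 0.0003
```

```bash
python3 -c "
from h import *
rep(60,205,250)
im,d=camera('scene');cv2.imwrite('pics/s5.png',cv2.resize(im[165:285,190:350],(800,600),interpolation=cv2.INTER_CUBIC))
im,d=camera('top');cv2.imwrite('pics/t5.png',cv2.resize(im[125:235,205:340],(793,598),interpolation=cv2.INTER_CUBIC))"
```

```text
t 8.35 dock [-100.6    7.8  239.5] F [ 0.4 -0.5 -0.2] w 0.0003 rotneed [ 0.07 -0.01 -0.08]
tool shift [ 0.1603 -0.1974 -0.0107]
```

View pics/s5.png

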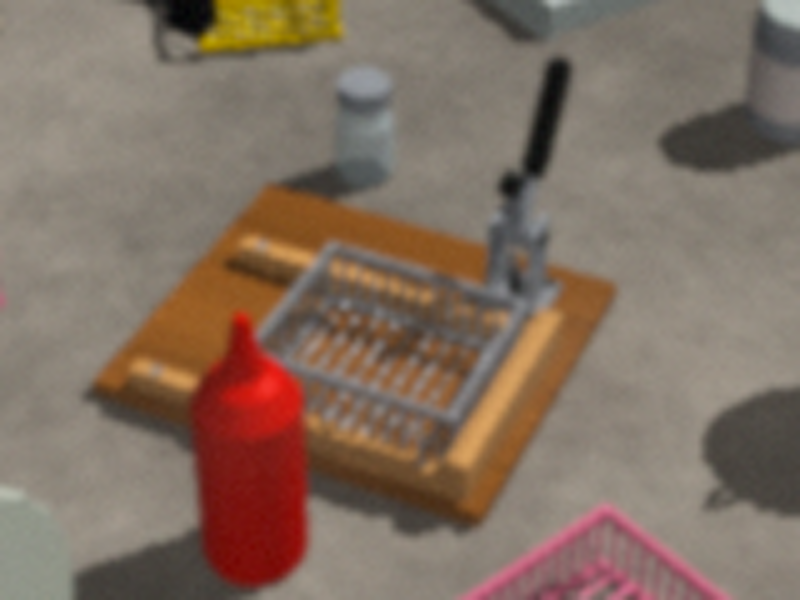

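View pics/t5.png

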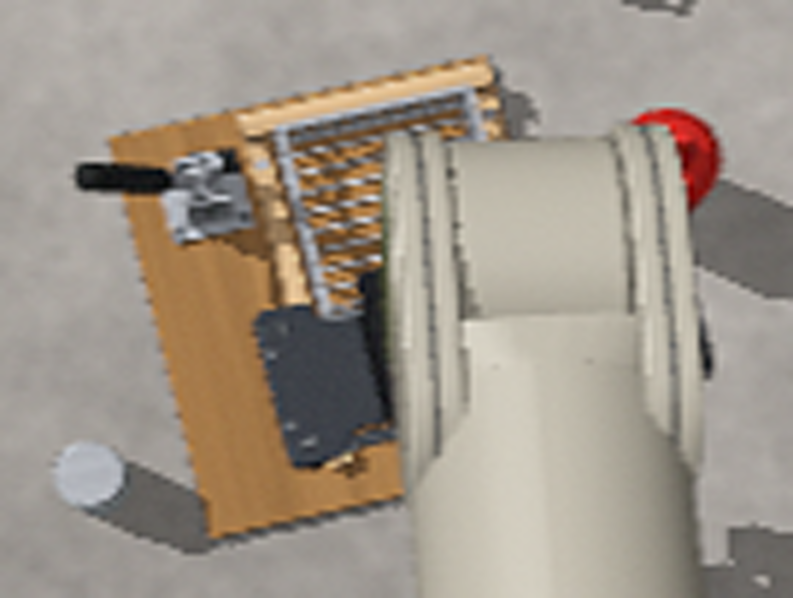

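Call:
send_rows([
  [0,0,0,0.008,-0.01,-0.01,1],
  [0,0,0,0.016,-0.02,-0.005,1],
  [0,0,0,0.02,-0.025,0,1],
  [0,0,0,0.02,-0.025,0,1],
  [0,0,0,0.02,-0.025,0,1],
  [0,0,0,0.02,-0.025,0,1],
  [0,0,0,0.02,-0.025,0,1],
  [0,0,0,0.016,-0.02,0,1],
  [0,0,0,0.008,-0.01,0,1],
  [0,0,0,0,0,0,1],
])

```text
time: 9.45
ee_pos: [0.5999, 0.1747, 0.2554]
eef_rot: [0.994, 0.112, 0.011, 0.002]
ft_force: [-0.0, -0.3, -1.1]
width: 0.0004
```

```bash
python3 -c "
from h import *
rep(61,200,134)"
```

```text
t 9.45 dock [ 57.8 198.3 255.4] F [-0.  -0.3 -1.1] w 0.0004 rotneed [ 0.34 -1.21 -0.3 ]
tool shift [ 0.0006 -0.0024  0.1214]
```

Call:
send_rows([
  [0,-0.6,-0.3,0.001,-0.002,0.01,1],
  [0,-0.6,0,0.001,0,0.025,1],
  [0,0,0,0,0,0.03,1],
  [0,0,0,0,0,0.03,1],
  [0,0,0,0,0,0.02,1],
  [0,0,0,0,0,0.006,1],
  [0,0,0,0,0,0,1],
  [0,0,0,0,0,0,1],
  [0,0,0,0,0,0,1],
  [0,0,0,0,0,0,1],
])

```text
time: 10.45
ee_pos: [0.6024, 0.1692, 0.1287]
eef_rot: [0.994, 0.112, 0.001, 0.004]
ft_force: [-0.3, -0.5, 0.2]
width: 0.0002
```

```bash
python3 -c "
from h import *
rep(61,175,134)
im,d=camera('scene');cv2.imwrite('pics/s6.png',cv2.resize(im[125:285,190:404],(800,598),interpolation=cv2.INTER_CUBIC))
im,d=camera('top');cv2.imwrite('pics/t6.png',cv2.resize(im[105:235,165:325],(738,600),interpolation=cv2.INTER_CUBIC))"
```

```text
t 10.45 dock [ 59.  192.4 128.7] F [-0.3 -0.5  0.2] w 0.0002 rotneed [ 0.49 -0.1  -0.29]
tool shift [ 0.0021  0.0174 -0.0051]
```

View pics/s6.png

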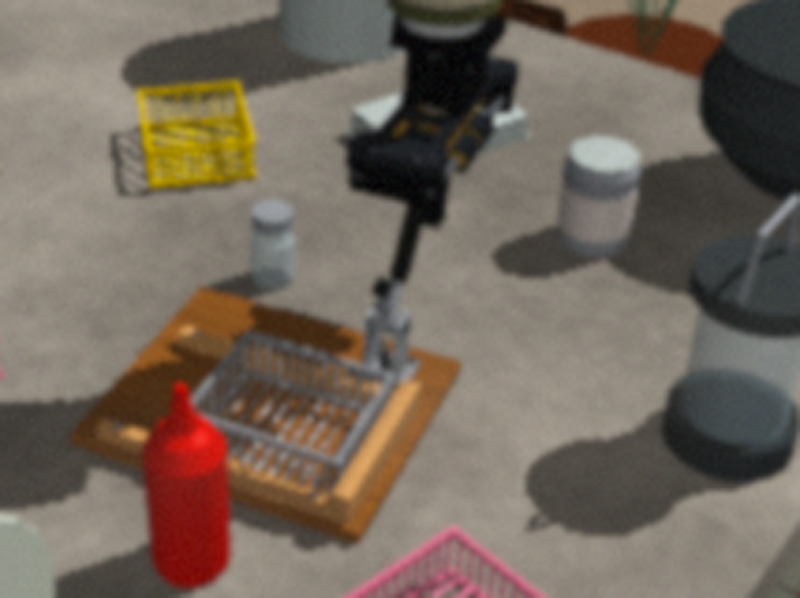

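View pics/t6.png

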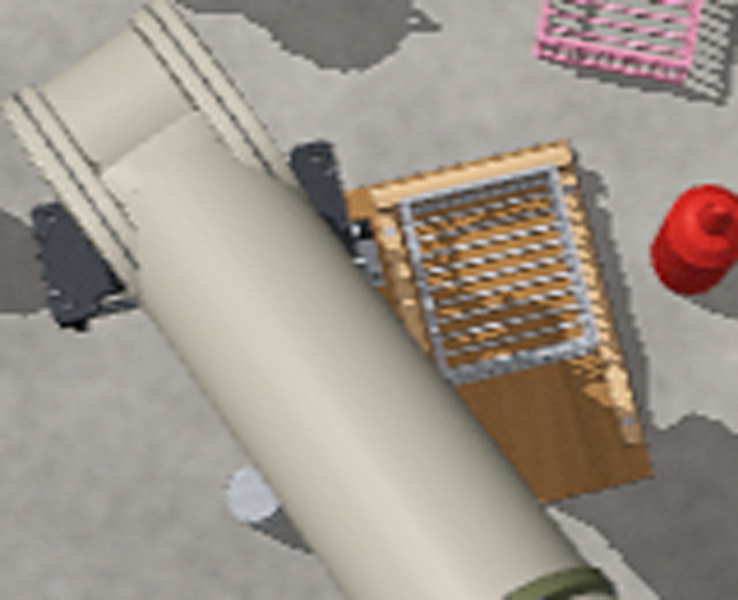

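Call:
send_rows([
  [0.3,0,-0.2,0.002,0,-0.006,1],
  [0.2,0,0,0,0.004,-0.001,1],
  [0,0,0,0,0.005,0,1],
  [0,0,0,0,0.005,0,1],
  [0,0,0,0,0.005,0,1],
  [0,0,0,0,0.005,0,1],
  [0,0,0,0,0.005,0,1],
  [0,0,0,0,0.005,0,1],
  [0,0,0,0,0.005,0,1],
  [0,0,0,0,0.005,0,1],
])

```text
time: 11.55
ee_pos: [0.6139, 0.1436, 0.1453]
eef_rot: [0.992, 0.122, 0.006, -0.012]
ft_force: [1.1, 6.2, 4.1]
width: 0.0006
```

```bash
python3 -c "
from h import *
rep(61,110,136)
im,d=camera('scene');cv2.imwrite('pics/s7.png',cv2.resize(im[125:285,190:404],(800,598),interpolation=cv2.INTER_CUBIC))"
```

```text
t 11.55 dock [ 64.4 164.9 145.3] F [1.1 6.2 4.1] w 0.0006 rotneed [-1.31 -0.83  0.83]
tool shift [-0.0043  0.055   0.008 ]
```

View pics/s7.png

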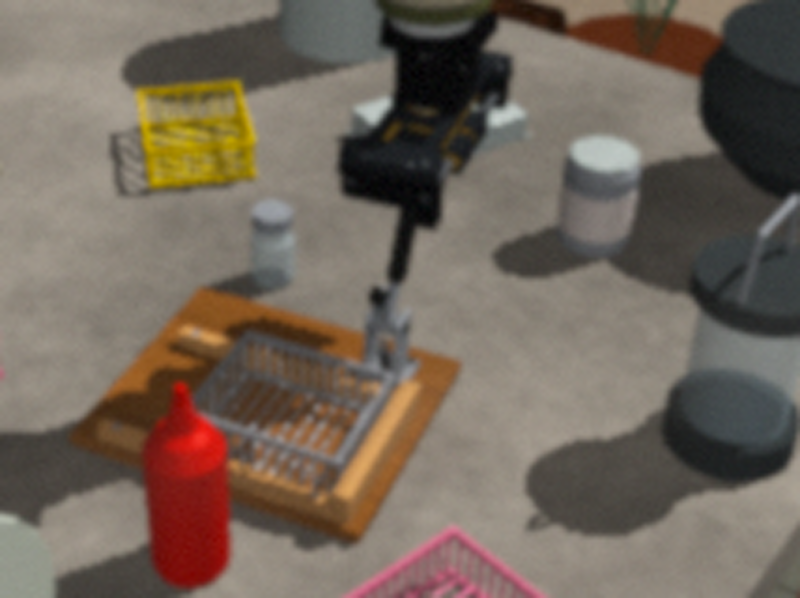

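Call:
send_rows([
  [-0.5,-0.4,0.4,-0.001,0.006,0.001,1],
  [-0.5,-0.4,0.4,-0.001,0.006,0.002,1],
  [-0.3,0,0,-0.001,0.006,0.002,1],
  [0,0,0,-0.001,0.006,0.001,1],
  [0,0,0,0,0.006,0.001,1],
  [0,0,0,0,0.006,0.001,1],
  [0,0,0,0,0.006,0,1],
  [0,0,0,0,0.006,0,1],
  [0,0,0,0,0.006,0,1],
  [0,0,0,0,0.004,0,1],
])

```text
time: 12.6
ee_pos: [0.6256, 0.0836, 0.1389]
eef_rot: [0.993, 0.115, 0.003, -0.002]
ft_force: [0.2, -0.1, -0.7]
width: 0.0004
```

```bash
python3 -c "
from h import *
rep(61,110,138)
im,d=camera('scene');cv2.imwrite('pics/s8.png',cv2.resize(im[125:285,190:404],(800,598),interpolation=cv2.INTER_CUBIC))"
```

```text
t 12.6 dock [ 62.2 103.8 138.9] F [ 0.2 -0.1 -0.7] w 0.0004 rotneed [-0.22 -0.32  0.04]
tool shift [-0.0012 -0.0062  0.0009]
```

View pics/s8.png

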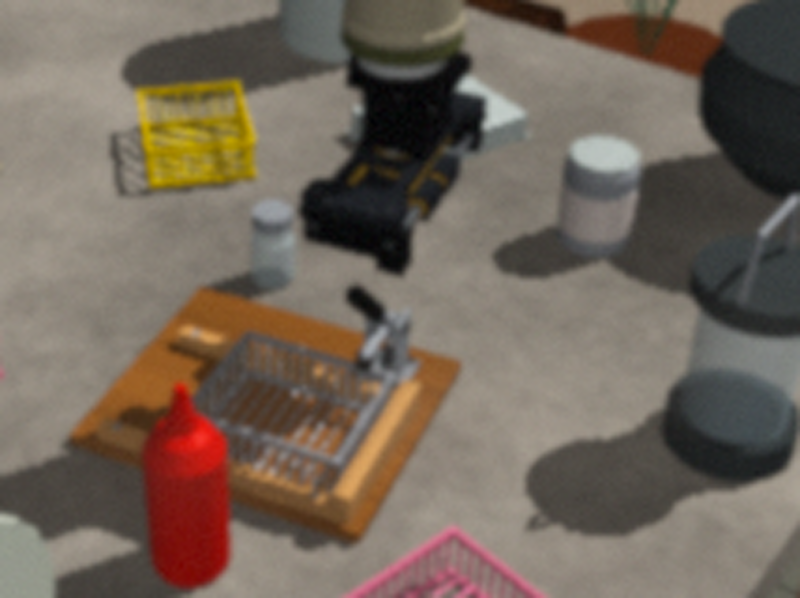

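Call:
send_rows([
  [0,0,0,0,-0.006,0,1],
  [0,0,0,0,-0.01,-0.005,1],
  [0,0,0,0,-0.01,-0.02,1],
  [0,0,0,0,-0.01,-0.03,1],
  [0,0,0,0,-0.01,-0.03,1],
  [0,0,0,0,-0.02,-0.03,1],
  [0,0,0,0,-0.03,-0.02,1],
  [0,0,0,0,-0.02,-0.01,1],
  [0,0,0,0,0,0,1],
  [0,0,0,0,0,0,1],
])

```text
time: 13.65
ee_pos: [0.5924, 0.2102, 0.2931]
eef_rot: [0.993, 0.12, 0.003, -0.004]
ft_force: [-0.0, -0.9, -1.0]
width: -0.0
```

```bash
python3 -c "
from h import *
rep()
im,d=camera('scene');cv2.imwrite('pics/s9.png',cv2.resize(im[165:285,190:350],(800,600),interpolation=cv2.INTER_CUBIC))
im,d=camera('top');cv2.imwrite('pics/t9.png',cv2.resize(im[125:235,205:340],(793,598),interpolation=cv2.INTER_CUBIC))"
```

```text
t 13.65 dock [ 58.7 234.6 293.1] F [-0.  -0.9 -1. ] w -0.0 rotneed [-0.45 -0.36  0.58]
```

View pics/s9.png

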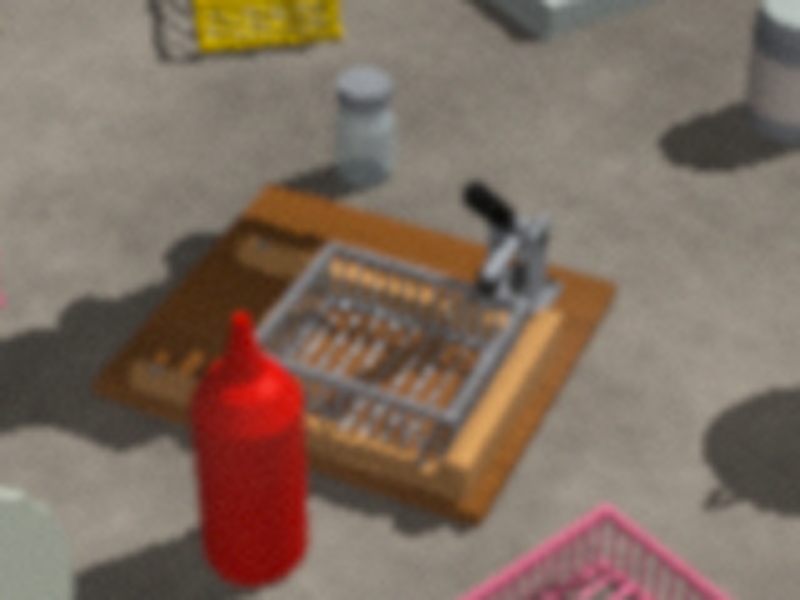

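View pics/t9.png

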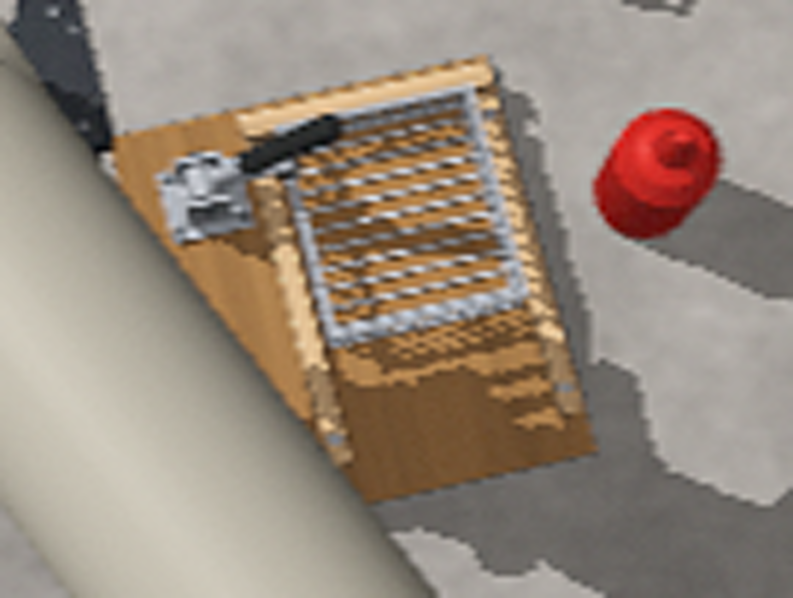

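```bash
python3 -c "
from h import *
print(w2d(ray('top',205+335/5.875,125+128/5.436,.143)))
s=lambda x,y:w2d(ray('top',205+x/5.875,125+y/5.436,.057))
print(s(332,345),s(525,300),s(472,92))
close_job()"
```

```text
[ 56.92052682  30.31599673 143.        ]
[-49.29793082  56.33052369  57.        ] [-48.03040902 -51.01795568  57.        ] [ 78.79732111 -53.42190366  57.        ]
the job is handed in; nothing more can be done
```

The basket is pushed home against the back stop and the clamp is snapped over onto its rim. I handed the job in at about 14 s, with the arm parked clear.

**Basket:** I pushed the grey steel basket along the channel with closed fingers until it stalled on the back stop at about 13 N. The pink and yellow baskets were left alone.

**Clamp:** I then pushed the handle towards the basket from its outer side until it snapped across.

**Last checks:**
- **Lever:** the handle tip ended about 70 mm past the pivot towards the basket, which fits the lever sitting at about 1.35 rad.
- **Foot:** the pictures show it down at the rim, but I could not measure its pressing force.
- **Basket position:** the fingers stalled at dock x of about -56 mm, which puts the near wall at its home position of -45 mm. My rough pixel readings disagree by a few mm: about -48 to -49 mm for the near rim, and 79 mm for the far rim, which should be at 85 mm. I put this down to the blurry picture and the calibration, because the push had stalled hard. If those readings are right, the basket would be close to the 5 mm limit.
- **Surroundings:** no force on the robot beyond sensor noise (about 1 N). The sauce dispenser and the shaker look unmoved in the last pictures; I did not check the other bystanders one by one, but the arm never came near them at their height.

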